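Open the stuck jar on the record cleaning table

ROBOT

A 7-joint arm with a two-finger parallel gripper is mounted at the origin on the work surface. World frame = base frame: x ahead of the robot, y to its left, z up, the work surface at z = 0. Lengths are in m, angles in rad, forces in N, time in s.
With the tool pointing down it reaches from about 0.4 to 0.85 m from the base axis. Payload 4.5 kg.
Tool frame: the origin (TCP) lies midway between the tips of the shut fingers; the grasp point (between the pads) lies 19 mm behind it; z points along the fingers, y is the line along which they close (so a half turn about z gives the same grasp; the last joint's range is limited). The gripper opens to 88 mm and grips with 3 to 60 N. Pads are 18 mm wide; open, the fingers measure 123 mm over their backs; the gripper's body (75 mm by 187 mm) begins 45 mm behind the grasp point.
Start: joints at [1.144, 0.689, -0.195, 1.565, 0.157, 0.902, -0.215], TCP at [0.278, -0.56, 0.239] pointing down, gripper open.
Joint ranges: [-3.01, 3.01], [-0.46, 2.08], [-1.47, 1.51], [0.13, 2.56], [-1, 4.14], [0.04, 2.09], [-2.66, 2.66]. Speed limits (rad/s): [2.57, 2.57, 3.14, 3.14, 3.14, 3.14, 3.14].

INTERFACE

Orientations are given as a unit quaternion [x, y, z, w].
In Python, from plant import r, eyes, finish_job gives the robot as it stands. The module is installed in compiled form; this text tells all that it offers.
- The arm moves only by the tool move_arm, never from a script. Its argument "motion" is a list of rows, each a list of 7 numbers: the shift along the tool's x, y, z in mm, then the turn, a rotation vector about the tool's x, y, z in degrees, then the closure, from 0 (fully open) to 1 (shut). A call has 1 to 5 rows; each row is the pose to reach, as a shift and turn from the pose commanded when the call began, along the tool's axes at that moment; what a row does not reach only later rows make up. A row lasts 1/8 s, in which the tool goes at most 62.5 mm and 10.7 degrees, less where a joint would pass 70% of its speed; a pose out of reach is approached as far as the arm can. A call with a gripper value outside its range is refused whole. The fingers move at their own pace and stop on an object; "newtons" is the grip in N (left out, the last holds). Time passes only in rows, so rows that repeat a pose let the fingers close. It gives the time, the measured TCP pose, the force, the opening and the grip force at its end, in the units of the state.
- r.get_state(): the state, without advancing time (a new reading comes with each control period).
- eyes.snapshot(name): name is "scene" or "top"; returns a dict with "frame" (420x560x3 uint8, red, green, blue), "z_map" (420x560 float32, m along the optical axis (not along the pixel's ray), 0 where there is no reading), "intrinsics" (3x3 intrinsics, pixels), "world_to_cam" (4x4, takes a point from world to camera coordinates). Camera axes: x right, y down, z forward; pixel columns grow to the right and rows downward; lengths in m; the calibration is good to about 2 mm. A picture is of the moment at which its call begins.
- finish_job(): hands the job in; it is judged then, once.
The state is a dict: "clock": time; "q": joint angles; "qd": joint speeds; "joint_torque": joint torques, N m; "tool_pos": TCP position; "eef_rot": TCP orientation; "contact_force": force on the tool from outside, world axes, zero at the start; "moment": the same for the moment, N m; "opening": opening from 0.0 (shut) to 1.0 (fully open); "finger_force": force on a finger pad.
Only numpy, scipy, OpenCV 4.12 (cv2) and the standard library are available. Lean on these libraries where they do the work, as an engineer would, in place of code of your own. Each camera call takes 0.05 s, during which the arm holds its last target. There are 200 camera calls.

TASK

The screw cap of the glass jar is stuck: break it loose with a short firm twist anticlockwise (seen from above), then spin it lightly until it is free, lift it off and set it down, right way up and wholly on the round cork mat. Grip the cap firmly for the twist without crushing it; once it is loose do not force it, neither against the stop at the end of its thread nor upwards while the thread still holds. Do not drop it, do not press on the glass, leave the funnel, puck, record lifter and stylus guard where they are, and let go at the end.

Things in the scene. Friction and masses are not known exactly. Their poses are not given: they have to be found in the camera images.
- cap: Grey ribbed screw cap, thin plastic, 60 mm across, 30 mm high, 60 to 90 g; origin at the centre of its lower rim, z up, a dark ridge on top along its x. Stuck over the first 15 to 44 degrees anticlockwise: twist with 30 to 40 N of grip (under 25 N the fingers slip round, over 45 N cracks it). Then its seal pushes it up 2 mm (felt as a lift); it then turns freely in a light grip.
- jar: Clear glass jar glued in a fixed plywood block 130 mm square, 30 mm high; origin at the centre of the block's underside. Shoulder 88 mm across, narrow neck; the shut cap's lower rim is 95 mm up. Hidden thread: it lets the cap go at 58 to 87 degrees anticlockwise from the start; 11 degrees later a firm stop ends the turn. Lift between the two. Do not load the loose cap with over 25 N.
- mat: Fixed round cork mat, 136 mm across, 4 mm thick; origin at the centre of its underside.
- funnel: Bystander: green plastic funnel standing on its wide mouth, 90 mm across, 85 mm high; origin at the centre of its underside.
- puck: Bystander: chrome record spindle puck, 74 mm across, 41 mm high; origin at the centre of its underside.
- lifter: Bystander: white nylon record lifter lying flat, 30 x 110 x 20 mm, long along its y; origin at the centre of its underside.
- guard: Bystander: translucent plastic stylus guard, a little open tray 26 x 36 x 16 mm; origin at the centre of its underside.
Mind the look-alikes: they are no part of the job. Leave any yellow look-alike of the cap alone.

How it is judged:
By the outcome, as a careful person would: the job done as asked, in the order asked, and still so for the second after the job is handed in, with the robot touching nothing.
It also fails if it takes over 58 s, if anything falls off the work surface, if the arm or the gripper's body presses on something with over 40 N, if the wrist force passes 120 N, or if a joint passes its speed limit or range.

## Working session

There is one attempt and no reset: what is moved stays moved. The work goes in short steps, Python scripts to look and compute and a tool call to move; the robot and the scene stay as the last step left them, time stands still between calls to the robot, and variables do not carry over. Pictures are saved under pics/ and viewed, at most 10 in all, crops included, and the job is handed in when it is done.

Besides the shell and the picture viewer there is one more tool, called after "Call:" as name(argument=value, ...), one argument or row to a line, values as JSON. move_arm: Moves the arm, as the interface text tells. Its arguments: {"type":"object","properties":{"motion":{"type":"array","items":{"type":"array","items":{"type":"number"}}},"newtons":{"type":"number"}},"required":["motion"]}

```bash
mkdir -p pics
cat > h.py <<'E'
import numpy as np, cv2
from plant import r, eyes, finish_job
def snap(n,f):
    s=eyes.snapshot(n); np.savez(f'pics/{f}.npz',**s)
    cv2.imwrite(f'pics/{f}.png',s['frame'][:,:,::-1]); return s
def pts(s):
    K=s['intrinsics'];z=s['z_map'];v,u=np.mgrid[:z.shape[0],:z.shape[1]]
    c=np.stack([(u-K[0,2])/K[0,0]*z,(v-K[1,2])/K[1,1]*z,z,np.ones_like(z)],-1)
    return (c@np.linalg.inv(s['world_to_cam']).T)[...,:3]
E
python3 - <<'E'
from h import *
a=snap('top','t0');b=snap('scene','s0')
print(r.get_state())
E
```

```text
{'clock': 0.1, 'q': array([ 1.1437695 ,  0.68989764, -0.1945096 ,  1.5662403 ,  0.1572946 ,
        0.90249053, -0.21510995]), 'qd': array([ 0.00035995, -0.00269154, -0.00083961, -0.00156536, -0.00124392,
       -0.00151799, -0.0009319 ]), 'joint_torque': array([-3.05133144e-03, -5.28506792e+01, -1.27111696e+00, -1.53839046e+01,
       -5.24611725e-02,  2.05822762e-03,  2.91222943e-05]), 'tool_pos': array([ 0.27763568, -0.55931661,  0.23799143]), 'eef_rot': array([ 9.73565458e-01,  2.28406703e-01, -2.46757537e-04, -7.85357288e-04]), 'contact_force': array([ 0.53271061, -0.76003843,  0.50425884]), 'moment': array([ 0.02216245,  0.03832635, -0.07838332]), 'finger_force': 0.0, 'opening': 1.000314878528308}
```

View pics/t0.png

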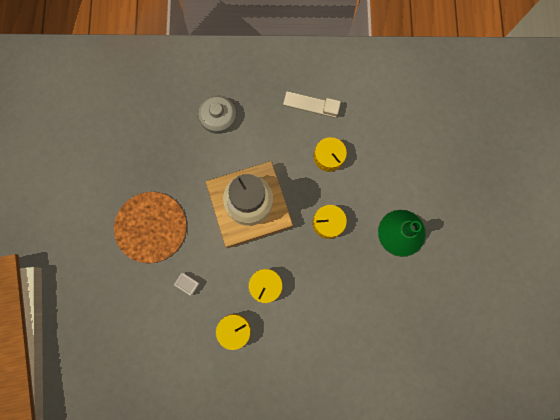

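View pics/s0.png

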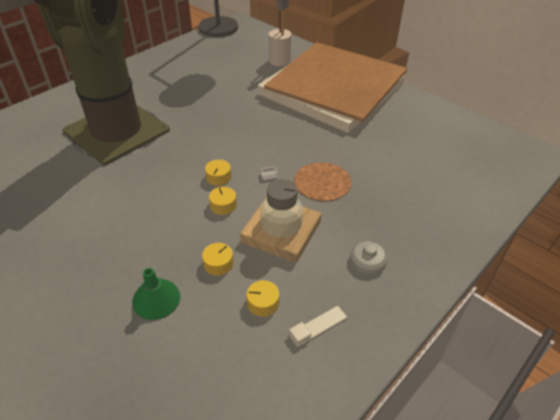

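The top view shows the grey cap at (246,193) on the block, its ridge pointing up-left at (242,184). The cork mat is at (150,227), the guard at (187,284), the puck at (217,114) and the funnel at (402,232). There are four yellow look-alikes.

Run:
```python
from h import *
for f in ('t0','s0'):
    s=np.load(f'pics/{f}.npz');P=pts(s);im=s['frame'].astype(int)
    sel=(P[...,2]>.118)&(P[...,2]<.135)&(np.abs(im.max(-1)-im.min(-1))<25)
    if f=='t0': w=np.zeros(sel.shape,bool);w[165:225,215:280]=1
    else: w=np.zeros(sel.shape,bool);w[170:215,255:310]=1
    q=P[sel&w]; print('cap',len(q),cv2.minEnclosingCircle(q[:,:2].astype(np.float32)),np.median(q[:,2]))
    m=(im[...,0]>im[...,2]+40)&(P[...,2]<.02)&(P[...,2]>-.01)
    w[:]=0
    if f=='t0': w[185:270,105:195]=1
    else: w[160:202,290:355]=1
    q=P[m&w]; print('mat',len(q),cv2.minEnclosingCircle(q[:,:2].astype(np.float32)),q.mean(0))
    if f=='t0':
        for n,(u,v) in dict(guard=(187,284),puck=(217,114),blk=(215,180),blk2=(285,230),ra=(238,179),rb=(245,189),y1=(330,222),y2=(330,154),y3=(265,286),base=(0,0)).items(): print(n,P[v,u].round(3))
```

```text
cap 493 ((0.5656399726867676, 0.03997037559747696), 0.029986795037984848) 0.1257091509570364
mat 4099 ((0.5265533328056335, 0.22719521820545197), 0.06906594336032867) [0.52520057 0.22629985 0.00431468]
guard [0.419 0.153 0.002]
puck [0.734 0.1   0.042]
blk [0.609 0.103 0.029]
blk2 [ 0.519 -0.028  0.003]
ra [0.587 0.054 0.126]
rb [0.57  0.042 0.124]
y1 [ 0.53  -0.109  0.03 ]
y2 [ 0.66  -0.113  0.029]
y3 [0.415 0.01  0.03 ]
base [ 1.529  1.043 -0.754]
cap 547 ((0.5676023960113525, 0.036688774824142456), 0.03145696222782135) 0.12429287327402061
mat 1781 ((0.5215877890586853, 0.22517836093902588), 0.07401321083307266) [0.52653437 0.22183596 0.00270553]
```

Call:
move_arm(
  motion=[
    [47, -37, 0, 0, 0, 0, 0],
    [94, -73, 0, 0, 0, 0, 0],
    [142, -110, 0, 0, 0, 0, 0],
    [189, -147, 0, 0, 0, 0, 0],
    [236, -184, 0, 0, 0, 0, 0],
  ],
)

```text
clock: 0.72
tool_pos: [0.408, -0.2882, 0.2386]
eef_rot: [0.974, 0.228, -0.0, -0.0]
contact_force: [1.1, -0.0, 0.1]
opening: 0.999
finger_force: 0.0
```

Call:
move_arm(
  motion=[
    [47, -37, 0, 0, 0, -5, 0],
    [94, -73, 0, 0, 0, -10, 0],
    [142, -110, 0, 0, 0, -15, 0],
    [189, -147, 0, 0, 0, -20, 0],
    [236, -184, 0, 0, 0, -24, 0],
  ],
)

```text
clock: 1.35
tool_pos: [0.5375, -0.0186, 0.2385]
eef_rot: [0.904, 0.427, -0.0, 0.0]
contact_force: [0.6, -0.3, 0.4]
opening: 1.004
finger_force: 0.0
```

```bash
cat >> h.py <<'E'
from scipy.spatial.transform import Rotation as R
def to(x,y,z):
    s=r.get_state();M=R.from_quat(s['eef_rot']);X=M.as_matrix()
    print('t',s['clock'],'p',s['tool_pos'].round(4),'yaw',np.degrees(np.arctan2(X[1,0],X[0,0])).round(1),'zax',X[:,2].round(3),'q',s['q'].round(2),'F',s['contact_force'].round(1),'M',s['moment'].round(2),'op',round(s['opening'],3),'g',s['finger_force'])
    print('shift mm',(X.T@(np.array([x,y,z])-s['tool_pos'])*1000).round(1))
E
python3 -c "
from h import *
to(.566,.039,.097)"
```

```text
t 1.35 p [ 0.5375 -0.0186  0.2385] yaw 50.5 zax [-0. -0. -1.] q [ 0.11  0.58 -0.26  1.83  0.21  0.76 -0.95] F [ 0.6 -0.3  0.4] M [-0.05 -0.06 -0.03] op 1.004 g 0.0
shift mm [ 62.7 -14.6 141.5]
```

Call:
move_arm(
  motion=[
    [40, -8, 20, 0, 0, 0, 0],
    [62, -15, 60, 0, 0, 0, 0],
    [63, -15, 95, 0, 0, 0, 0],
    [63, -15, 95, 0, 0, 0, 0],
  ],
)

```text
clock: 1.85
tool_pos: [0.5635, 0.0377, 0.1413]
eef_rot: [0.905, 0.426, -0.003, -0.001]
contact_force: [0.3, -0.7, -0.1]
opening: 1.001
finger_force: 0.0
```

```bash
python3 -c "
from h import *
to(.566,.039,.097)
a=snap('top','t1');b=snap('scene','s1')
c=lambda f,y,x:cv2.resize(f[y:y+130,x:x+130,::-1],(400,400),interpolation=cv2.INTER_CUBIC)
cv2.imwrite('pics/c1.png',np.hstack([c(a['frame'],130,180),c(b['frame'],120,220)]))"
```

```text
t 1.85 p [0.5635 0.0377 0.1413] yaw 50.5 zax [-0.006 -0.001 -1.   ] q [-0.03  0.75 -0.21  1.83  0.25  0.59 -1.08] F [ 0.3 -0.7 -0.1] M [-0.06 -0.02  0.02] op 1.001 g 0.0
shift mm [ 2.8  1.3 44.3]
```

View pics/c1.png

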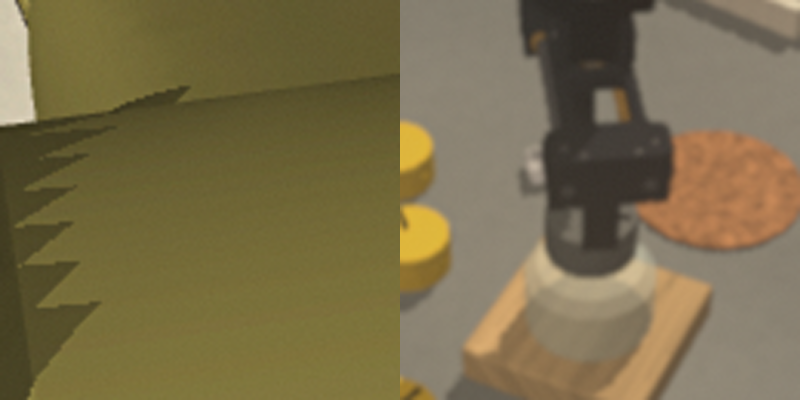

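In the top view the arm hides the cap. The scene view shows the gripper centred over the cap, with the fingers on either side of it.

Call:
move_arm(
  motion=[
    [0, 0, 15, 0, 0, 0, 0],
    [0, 0, 32, 0, 0, 0, 0],
    [0, 0, 44, 0, 0, 0, 0],
    [0, 0, 44, 0, 0, 0, 0],
    [0, 0, 44, 0, 0, 0, 0],
  ],
)

```text
clock: 2.58
tool_pos: [0.5658, 0.0378, 0.0998]
eef_rot: [0.905, 0.426, 0.0, 0.0]
contact_force: [0.4, 0.4, 1.0]
opening: 1.007
finger_force: 0.0
```

```bash
python3 -c "
from h import *
to(.566,.039,.097)"
```

```text
t 2.575 p [0.5658 0.0378 0.0998] yaw 50.4 zax [ 0.  0. -1.] q [-0.04  0.82 -0.18  1.85  0.28  0.5  -1.1 ] F [0.4 0.4 1. ] M [-0.    0.02 -0.06] op 1.007 g 0.0
shift mm [ 1.  -0.6  2.8]
```

Call:
move_arm(
  motion=[
    [0, 0, 3, 0, 0, 0, 0.2],
    [0, 0, 3, 0, 0, 0, 1],
    [0, 0, 3, 0, 0, 0, 1],
    [0, 0, 3, 0, 0, 0, 1],
    [0, 0, 3, 0, 0, 0, 1],
  ],
  newtons=8,
)

```text
clock: 3.2
tool_pos: [0.5657, 0.0378, 0.0968]
eef_rot: [0.905, 0.426, 0.0, 0.0]
contact_force: [-0.3, -1.1, 1.4]
opening: 0.678
finger_force: 8.0
```

```bash
python3 -c "
from h import *
to(.566,.039,.097)"
```

```text
t 3.2 p [0.5657 0.0378 0.0968] yaw 50.4 zax [ 0.  0. -1.] q [-0.04  0.82 -0.18  1.86  0.28  0.49 -1.11] F [-0.3 -1.1  1.4] M [0.02 0.04 0.02] op 0.678 g 8.000046192901209
shift mm [ 1.1 -0.5 -0.2]
```

Call:
move_arm(
  motion=[
    [0, 0, 0, 0, 0, 0, 1],
    [0, 0, 0, 0, 0, 0, 1],
    [0, 0, 0, 0, 0, 0, 1],
  ],
  newtons=35,
)

```text
clock: 3.58
tool_pos: [0.5657, 0.0379, 0.0968]
eef_rot: [0.905, 0.426, 0.0, 0.0]
contact_force: [-0.2, 0.5, 2.9]
opening: 0.673
finger_force: 35.0
```

Call:
move_arm(
  motion=[
    [0, 0, 0, 0, 0, -4, 1],
    [0, 0, 0, 0, 0, -8, 1],
    [0, 0, 0, 0, 0, -12, 1],
    [0, 0, 0, 0, 0, -12, 1],
  ],
)

```text
clock: 4.08
tool_pos: [0.5659, 0.0376, 0.0968]
eef_rot: [0.856, 0.517, 0.0, 0.0]
contact_force: [0.4, -0.3, 2.4]
opening: 0.669
finger_force: 35.0
```

```bash
python3 -c "
from h import *
to(.566,.039,.097)"
```

```text
t 4.075 p [0.5659 0.0376 0.0968] yaw 62.3 zax [ 0.  0. -1.] q [-0.01  0.82 -0.23  1.85  0.36  0.5  -0.97] F [ 0.4 -0.3  2.4] M [-0.02 -0.02 -0.23] op 0.669 g 35.000167549587786
shift mm [ 1.2 -0.6 -0.2]
```

Call:
move_arm(
  motion=[
    [0, 0, 0, 0, 0, -4, 1],
  ],
)

```text
clock: 4.2
tool_pos: [0.566, 0.0376, 0.0969]
eef_rot: [0.837, 0.547, 0.0, 0.0]
contact_force: [0.0, 0.2, 1.9]
opening: 0.672
finger_force: 35.0
```

Call:
move_arm(
  motion=[
    [0, 0, 0, 0, 0, -3, 1],
  ],
)

```text
clock: 4.32
tool_pos: [0.566, 0.0376, 0.0968]
eef_rot: [0.822, 0.569, 0.0, 0.0]
contact_force: [0.4, 0.2, 3.3]
opening: 0.671
finger_force: 35.0
```

```bash
python3 -c "
from h import *
to(.566,.039,.097)"
```

```text
t 4.325 p [0.566  0.0376 0.0968] yaw 69.3 zax [ 0.001  0.    -1.   ] q [ 0.01  0.83 -0.26  1.85  0.4   0.51 -0.89] F [0.4 0.2 3.3] M [ 0.01 -0.1  -0.95] op 0.671 g 35.00048437155783
shift mm [ 1.3 -0.5 -0.2]
```

Call:
move_arm(
  motion=[
    [0, 0, 0, 0, 0, -3, 1],
  ],
)

```text
clock: 4.45
tool_pos: [0.5661, 0.0376, 0.0968]
eef_rot: [0.807, 0.591, 0.0, 0.0]
contact_force: [0.5, 0.1, 1.7]
opening: 0.673
finger_force: 35.0
```

```bash
python3 -c "
from h import *
to(.566,.039,.097)"
```

```text
t 4.45 p [0.5661 0.0376 0.0968] yaw 72.4 zax [ 0.001 -0.    -1.   ] q [ 0.01  0.83 -0.28  1.85  0.42  0.52 -0.85] F [0.5 0.1 1.7] M [-0.04 -0.16 -0.94] op 0.673 g 35.0015725241974
shift mm [ 1.3 -0.5 -0.2]
```

Call:
move_arm(
  motion=[
    [0, 0, 0, 0, 0, -3, 1],
  ],
)

```text
clock: 4.58
tool_pos: [0.5661, 0.0376, 0.0968]
eef_rot: [0.791, 0.612, 0.0, 0.0]
contact_force: [0.8, 0.3, 3.2]
opening: 0.675
finger_force: 35.0
```

```bash
python3 -c "
from h import *
to(.566,.039,.097)"
```

```text
t 4.575 p [0.5661 0.0376 0.0968] yaw 75.5 zax [ 0.001 -0.    -1.   ] q [ 0.02  0.83 -0.29  1.85  0.44  0.52 -0.82] F [0.8 0.3 3.2] M [-0.03 -0.26 -0.93] op 0.675 g 35.001880936324596
shift mm [ 1.3 -0.4 -0.2]
```

Call:
move_arm(
  motion=[
    [0, 0, 0, 0, 0, -3, 1],
  ],
)

```text
clock: 4.7
tool_pos: [0.5661, 0.0376, 0.0968]
eef_rot: [0.774, 0.633, 0.0, 0.0]
contact_force: [1.7, -0.1, 2.3]
opening: 0.672
finger_force: 35.0
```

Call:
move_arm(
  motion=[
    [0, 0, 0, 0, 0, -3, 1],
  ],
)

```text
clock: 4.82
tool_pos: [0.5661, 0.0376, 0.0969]
eef_rot: [0.757, 0.653, 0.0, 0.0]
contact_force: [0.8, -1.3, 4.1]
opening: 0.671
finger_force: 35.0
```

Call:
move_arm(
  motion=[
    [0, 0, 0, 0, 0, -3, 1],
  ],
)

```text
clock: 4.95
tool_pos: [0.5662, 0.0376, 0.097]
eef_rot: [0.74, 0.673, 0.0, 0.0]
contact_force: [1.2, -2.4, 5.6]
opening: 0.672
finger_force: 35.0
```

```bash
python3 -c "
from h import *
to(.566,.039,.097)"
```

```text
t 4.95 p [0.5662 0.0376 0.097 ] yaw 84.6 zax [ 0.001 -0.    -1.   ] q [ 0.05  0.83 -0.33  1.85  0.49  0.54 -0.71] F [ 1.2 -2.4  5.6] M [-0.19 -0.3  -0.79] op 0.672 g 35.00154613517225
shift mm [ 1.4 -0.3 -0. ]
```

Call:
move_arm(
  motion=[
    [0, 0, 0, 0, 0, 0, 1],
  ],
)

```text
clock: 5.08
tool_pos: [0.5661, 0.0376, 0.0971]
eef_rot: [0.74, 0.673, 0.0, 0.001]
contact_force: [1.7, -1.5, 5.1]
opening: 0.671
finger_force: 35.0
```

```bash
python3 -c "
from h import *
to(.566,.039,.097)"
```

```text
t 5.075 p [0.5661 0.0376 0.0971] yaw 84.6 zax [ 0.001 -0.    -1.   ] q [ 0.05  0.83 -0.33  1.85  0.49  0.54 -0.71] F [ 1.7 -1.5  5.1] M [-0.27 -0.29 -0.27] op 0.671 g 35.00070517882705
shift mm [ 1.4 -0.3  0.1]
```

Call:
move_arm(
  motion=[
    [0, 0, 0, 0, 0, -3, 1],
  ],
)

```text
clock: 5.2
tool_pos: [0.5661, 0.0376, 0.0971]
eef_rot: [0.722, 0.692, 0.0, 0.001]
contact_force: [0.8, -1.4, 7.6]
opening: 0.672
finger_force: 35.0
```

```bash
python3 -c "
from h import *
to(.566,.039,.097)"
```

```text
t 5.2 p [0.5661 0.0376 0.0971] yaw 87.6 zax [ 0.001 -0.001 -1.   ] q [ 0.05  0.84 -0.35  1.85  0.51  0.54 -0.67] F [ 0.8 -1.4  7.6] M [-0.23 -0.28 -0.63] op 0.672 g 35.001306678168476
shift mm [ 1.4 -0.2  0.1]
```

Call:
move_arm(
  motion=[
    [0, 0, 0, 0, 0, 0, 1],
    [0, 0, 0, 0, 0, 0, 1],
  ],
  newtons=10,
)

```text
clock: 5.45
tool_pos: [0.5661, 0.0377, 0.0971]
eef_rot: [0.721, 0.693, 0.0, 0.001]
contact_force: [0.7, -1.9, 6.0]
opening: 0.677
finger_force: 10.0
```

```bash
python3 -c "
from h import *
to(.566,.039,.097)"
```

```text
t 5.45 p [0.5661 0.0377 0.0971] yaw 87.7 zax [ 0.001 -0.001 -1.   ] q [ 0.05  0.84 -0.35  1.85  0.51  0.54 -0.67] F [ 0.7 -1.9  6. ] M [-0.32 -0.35  0.06] op 0.677 g 10.00117992865853
shift mm [ 1.3 -0.2  0.1]
```

Call:
move_arm(
  motion=[
    [0, 0, -1, 0, 0, -3, 1],
  ],
)

```text
clock: 5.58
tool_pos: [0.5661, 0.037, 0.0975]
eef_rot: [0.703, 0.711, -0.0, 0.001]
contact_force: [4.8, -3.5, -4.0]
opening: 0.678
finger_force: 10.0
```

```bash
python3 -c "
from h import *
to(.566,.039,.097)"
```

```text
t 5.575 p [0.5661 0.037  0.0975] yaw 90.7 zax [ 0.001 -0.001 -1.   ] q [ 0.06  0.84 -0.36  1.85  0.53  0.55 -0.63] F [ 4.8 -3.5 -4. ] M [-0.61 -0.99 -0.51] op 0.678 g 10.006784345023334
shift mm [ 2.  -0.1  0.5]
```

Call:
move_arm(
  motion=[
    [0, 0, 0.6, 0, 0, 0, 1],
    [0, 0, 0.6, 0, 0, 0, 1],
  ],
)

```text
clock: 5.82
tool_pos: [0.5662, 0.037, 0.0973]
eef_rot: [0.704, 0.71, -0.0, 0.001]
contact_force: [2.8, -3.3, 3.0]
opening: 0.682
finger_force: 10.0
```

```bash
python3 -c "
from h import *
to(.566,.039,.097)"
```

```text
t 5.825 p [0.5662 0.037  0.0973] yaw 90.4 zax [ 0.001 -0.001 -1.   ] q [ 0.06  0.84 -0.36  1.85  0.53  0.55 -0.64] F [ 2.8 -3.3  3. ] M [-0.81 -0.71 -0.19] op 0.682 g 10.000257301144302
shift mm [ 2.  -0.1  0.3]
```

Call:
move_arm(
  motion=[
    [0, 0, 0, 0, 0, 0, 1],
    [0, 0, 0, 0, 0, 0, 1],
  ],
  newtons=35,
)

```text
clock: 6.08
tool_pos: [0.5661, 0.037, 0.0973]
eef_rot: [0.704, 0.71, -0.0, 0.001]
contact_force: [4.1, -3.8, 3.3]
opening: 0.673
finger_force: 35.0
```

Call:
move_arm(
  motion=[
    [0, 0, 0, 0, 0, -3, 1],
  ],
)

```text
clock: 6.2
tool_pos: [0.5662, 0.0371, 0.0976]
eef_rot: [0.685, 0.728, -0.0, 0.001]
contact_force: [0.4, -3.6, 15.8]
opening: 0.671
finger_force: 35.0
```

```bash
python3 -c "
from h import *
to(.566,.039,.097)"
```

```text
t 6.2 p [0.5662 0.0371 0.0976] yaw 93.5 zax [ 0.001 -0.001 -1.   ] q [ 0.07  0.84 -0.37  1.85  0.54  0.56 -0.6 ] F [ 0.4 -3.6 15.8] M [-0.86 -0.23 -0.17] op 0.671 g 35.00320485793054
shift mm [ 1.9 -0.   0.6]
```

The force jumped to 15.8 N upwards and the twisting moment vanished, so the seal has broken. I'll ease the grip and follow it up.

Call:
move_arm(
  motion=[
    [0, 0, -1.2, 0, 0, 0, 1],
    [0, 0, -1.2, 0, 0, 0, 1],
  ],
  newtons=8,
)

```text
clock: 6.45
tool_pos: [0.566, 0.0379, 0.0984]
eef_rot: [0.685, 0.728, 0.0, 0.0]
contact_force: [3.6, -2.5, 2.9]
opening: 0.677
finger_force: 8.0
```

```bash
python3 -c "
from h import *
to(.566,.039,.097)"
```

```text
t 6.45 p [0.566  0.0379 0.0984] yaw 93.5 zax [ 0.001  0.    -1.   ] q [ 0.07  0.84 -0.38  1.85  0.54  0.56 -0.6 ] F [ 3.6 -2.5  2.9] M [-0.64 -0.83  0.18] op 0.677 g 8.006196903297678
shift mm [1.1 0.  1.4]
```

Call:
move_arm(
  motion=[
    [0, 0, 0, 0, 0, 0, 1],
    [0, 0, 0, 0, 0, -4, 1],
    [0, 0, 0, 0, 0, -8, 1],
    [0, 0, 0, 0, 0, -12, 1],
  ],
  newtons=6,
)

```text
clock: 6.95
tool_pos: [0.5654, 0.0378, 0.098]
eef_rot: [0.605, 0.796, -0.0, -0.0]
contact_force: [4.4, -2.6, 1.4]
opening: 0.683
finger_force: 6.0
```

```bash
python3 -c "
from h import *
to(.566,.039,.097)"
```

```text
t 6.95 p [0.5654 0.0378 0.098 ] yaw 105.5 zax [-0.001 -0.    -1.   ] q [ 0.1   0.85 -0.43  1.85  0.6   0.58 -0.45] F [ 4.4 -2.6  1.4] M [-0.49 -0.89 -0.07] op 0.683 g 5.99890231504105
shift mm [0.9 0.9 1. ]
```

Call:
move_arm(
  motion=[
    [-0.4, 0.3, 0, 0, 0, -4, 1],
    [-0.4, 0.3, -0.6, 0, 0, -4, 1],
    [-0.4, 0.3, -0.6, 0, 0, -4, 1],
  ],
)

```text
clock: 7.32
tool_pos: [0.5655, 0.0381, 0.0985]
eef_rot: [0.578, 0.816, -0.0, -0.001]
contact_force: [3.0, 0.1, -2.1]
opening: 0.683
finger_force: 6.0
```

```bash
python3 -c "
from h import *
to(.566,.039,.097)"
```

```text
t 7.325 p [0.5655 0.0381 0.0985] yaw 109.4 zax [-0.001  0.001 -1.   ] q [ 0.11  0.85 -0.45  1.85  0.62  0.59 -0.4 ] F [ 3.   0.1 -2.1] M [-0.1  -0.66  0.01] op 0.683 g 5.997704139444977
shift mm [0.7 0.8 1.5]
```

Call:
move_arm(
  motion=[
    [0, 0, 0, 0, 0, -4, 1],
    [0, 0, -0.4, 0, 0, -4, 1],
  ],
)

```text
clock: 7.58
tool_pos: [0.5655, 0.038, 0.099]
eef_rot: [0.549, 0.836, -0.0, -0.001]
contact_force: [3.2, 0.2, -3.6]
opening: 0.679
finger_force: 6.0
```

```bash
python3 -c "
from h import *
to(.566,.039,.097)"
```

```text
t 7.575 p [0.5655 0.038  0.099 ] yaw 113.4 zax [-0.001  0.001 -1.   ] q [ 0.12  0.85 -0.47  1.84  0.64  0.6  -0.34] F [ 3.2  0.2 -3.6] M [ 0.   -0.65  0.04] op 0.679 g 5.992429411271587
shift mm [0.8 0.8 2. ]
```

Call:
move_arm(
  motion=[
    [0, 0, 0, 0, 0, -4, 1],
    [0, 0, -0.3, 0, 0, -4, 1],
  ],
)

```text
clock: 7.82
tool_pos: [0.5656, 0.0379, 0.0992]
eef_rot: [0.52, 0.854, 0.0, -0.001]
contact_force: [2.6, 0.3, -4.5]
opening: 0.683
finger_force: 6.0
```

```bash
python3 -c "
from h import *
to(.566,.039,.097)"
```

```text
t 7.825 p [0.5656 0.0379 0.0992] yaw 117.3 zax [-0.001  0.001 -1.   ] q [ 0.13  0.85 -0.49  1.84  0.66  0.61 -0.29] F [ 2.6  0.3 -4.5] M [ 0.1  -0.66  0.03] op 0.683 g 5.994308480294421
shift mm [0.8 0.8 2.2]
```

Still held, turning freely.

Call:
move_arm(
  motion=[
    [0, 0, 0, 0, 0, -4, 1],
    [0, 0, 0, 0, 0, -4, 1],
  ],
)

```text
clock: 8.07
tool_pos: [0.5657, 0.0376, 0.0993]
eef_rot: [0.49, 0.872, -0.0, -0.0]
contact_force: [3.0, 0.0, -5.1]
opening: 0.683
finger_force: 6.0
```

```bash
python3 -c "
from h import *
to(.566,.039,.097)"
```

```text
t 8.075 p [0.5657 0.0376 0.0993] yaw 121.3 zax [-0.001  0.    -1.   ] q [ 0.14  0.86 -0.51  1.84  0.68  0.62 -0.24] F [ 3.   0.  -5.1] M [-0.   -0.74  0.03] op 0.683 g 5.99617849686183
shift mm [1.1 1.  2.3]
```

Call:
move_arm(
  motion=[
    [0, 0, 0, 0, 0, -4, 1],
    [0, 0, 0, 0, 0, -4, 1],
  ],
)

```text
clock: 8.32
tool_pos: [0.5658, 0.0375, 0.0994]
eef_rot: [0.46, 0.888, -0.0, -0.0]
contact_force: [2.6, 0.4, -6.1]
opening: 0.677
finger_force: 6.0
```

```bash
python3 -c "
from h import *
to(.566,.039,.097)"
```

```text
t 8.325 p [0.5658 0.0375 0.0994] yaw 125.3 zax [-0.001  0.    -1.   ] q [ 0.15  0.86 -0.53  1.84  0.7   0.63 -0.19] F [ 2.6  0.4 -6.1] M [-0.   -0.69 -0.04] op 0.677 g 5.997465422842652
shift mm [1.1 1.  2.4]
```

Call:
move_arm(
  motion=[
    [0, 0, 0.1, 0, 0, -4, 1],
    [0, 0, 0.1, 0, 0, -4, 1],
  ],
)

```text
clock: 8.57
tool_pos: [0.5659, 0.0376, 0.0994]
eef_rot: [0.428, 0.904, -0.0, -0.0]
contact_force: [2.9, 0.2, -5.3]
opening: 0.681
finger_force: 6.0
```

```bash
python3 -c "
from h import *
to(.566,.039,.097)"
```

```text
t 8.575 p [0.5659 0.0376 0.0994] yaw 129.3 zax [-0.  0. -1.] q [ 0.16  0.87 -0.54  1.84  0.72  0.64 -0.13] F [ 2.9  0.2 -5.3] M [ 0.11 -0.67 -0.02] op 0.681 g 5.997556516667828
shift mm [1.  1.  2.4]
```

Call:
move_arm(
  motion=[
    [0, 0, 0, 0, 0, -4, 1],
    [0, 0, 0, 0, 0, -4, 1],
  ],
)

```text
clock: 8.82
tool_pos: [0.566, 0.0375, 0.0995]
eef_rot: [0.397, 0.918, 0.0, -0.0]
contact_force: [2.1, 0.5, -4.4]
opening: 0.681
finger_force: 6.0
```

```bash
python3 -c "
from h import *
to(.566,.039,.097)"
```

```text
t 8.825 p [0.566  0.0375 0.0995] yaw 133.3 zax [-0.  0. -1.] q [ 0.17  0.87 -0.56  1.84  0.74  0.65 -0.08] F [ 2.1  0.5 -4.4] M [ 0.01 -0.73  0.04] op 0.681 g 5.997669651405886
shift mm [1.1 1.  2.5]
```

Call:
move_arm(
  motion=[
    [0, 0, 0, 0, 0, -4, 1],
    [0, 0, 0, 0, 0, -4, 1],
  ],
)

```text
clock: 9.07
tool_pos: [0.566, 0.0376, 0.0998]
eef_rot: [0.364, 0.931, 0.0, 0.0]
contact_force: [1.9, -0.9, -2.0]
opening: 0.685
finger_force: 6.0
```

```bash
python3 -c "
from h import *
to(.566,.039,.097)"
```

```text
t 9.075 p [0.566  0.0376 0.0998] yaw 137.3 zax [ 0.  0. -1.] q [ 0.18  0.87 -0.58  1.84  0.75  0.66 -0.03] F [ 1.9 -0.9 -2. ] M [ 0.02 -0.55 -0.07] op 0.685 g 5.998930256464519
shift mm [1.  1.  2.8]
```

Call:
move_arm(
  motion=[
    [0, 0, -0.6, 0, 0, 0, 1],
    [0, 0, -0.6, 0, 0, 0, 1],
  ],
)

```text
clock: 9.32
tool_pos: [0.566, 0.0378, 0.1004]
eef_rot: [0.364, 0.932, 0.0, 0.0]
contact_force: [1.5, 0.7, -0.8]
opening: 0.679
finger_force: 6.0
```

```bash
python3 -c "
from h import *
to(.566,.039,.097)"
```

```text
t 9.325 p [0.566  0.0378 0.1004] yaw 137.4 zax [ 0.  0. -1.] q [ 0.18  0.87 -0.58  1.84  0.75  0.66 -0.02] F [ 1.5  0.7 -0.8] M [ 0.14 -0.42 -0.01] op 0.679 g 5.999483792111278
shift mm [0.8 0.9 3.4]
```

Call:
move_arm(
  motion=[
    [0, 0, 0, 0, 0, 0, 1],
    [0, 0, -1, 0, 0, 0, 1],
    [0, 0, -2, 0, 0, 0, 1],
    [0, 0, -3, 0, 0, 0, 1],
  ],
  newtons=10,
)

```text
clock: 9.82
tool_pos: [0.566, 0.0378, 0.1031]
eef_rot: [0.363, 0.932, 0.0, -0.0]
contact_force: [1.6, 2.0, -2.4]
opening: 0.676
finger_force: 10.0
```

```bash
python3 -c "
from h import *
to(.566,.039,.097)"
```

```text
t 9.825 p [0.566  0.0378 0.1031] yaw 137.4 zax [-0.  0. -1.] q [ 0.19  0.87 -0.59  1.84  0.75  0.67 -0.02] F [ 1.6  2.  -2.4] M [ 0.45 -0.48  0.11] op 0.676 g 9.998904084786773
shift mm [0.8 0.9 6.1]
```

It is coming off freely, so I'll keep lifting and then check by camera.

Call:
move_arm(
  motion=[
    [0, 0, -3, 0, 0, 0, 1],
    [0, 0, -8, 0, 0, 0, 1],
    [0, 0, -20, 0, 0, 0, 1],
    [0, 0, -40, 0, 0, 0, 1],
    [0, 0, -60, 0, 0, 0, 1],
  ],
)

```text
clock: 10.45
tool_pos: [0.5658, 0.0372, 0.1644]
eef_rot: [0.363, 0.932, -0.0, -0.0]
contact_force: [-0.2, 0.7, -0.6]
opening: 0.674
finger_force: 10.0
```

```bash
python3 -c "
from h import *
s=snap('scene','s2')
to(.525,.225,.1)
cv2.imwrite('pics/c2.png',cv2.resize(s['frame'][60:280,160:400,::-1],None,fx=2,fy=2))"
```

```text
t 10.5 p [0.5673 0.0377 0.1668] yaw 137.4 zax [ 0.004  0.    -1.   ] q [ 0.23  0.78 -0.66  1.8   0.66  0.79  0.06] F [1.  0.4 0.8] M [ 0.09 -0.19 -0.03] op 0.676 g 9.999533991795033
shift mm [158.1 109.   66.7]
```

View pics/c2.png

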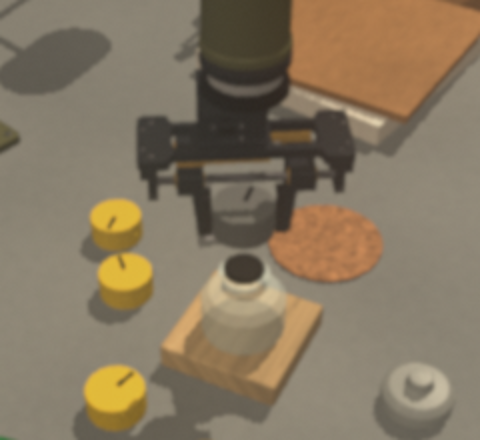

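The cap is off and level in the fingers. The jar neck is bare at crop (243,268), and the mat is clear at crop (330,243).

Call:
move_arm(
  motion=[
    [30, 21, 0, 0, 0, 0, 1],
    [75, 52, 0, 0, 0, 0, 1],
    [120, 83, 0, 0, 0, 0, 1],
    [148, 102, 20, 0, 0, 0, 1],
    [158, 109, 50, 0, 0, 0, 1],
  ],
)

```text
clock: 11.12
tool_pos: [0.5231, 0.2283, 0.1138]
eef_rot: [0.362, 0.932, 0.002, 0.0]
contact_force: [-0.4, -0.1, -1.5]
opening: 0.677
finger_force: 10.0
```

Call:
move_arm(
  motion=[
    [0, 0, 30, 0, 0, 0, 1],
    [0, 0, 60, 0, 0, 0, 1],
    [0, 0, 80, 0, 0, 0, 1],
    [0, 0, 90, 0, 0, 0, 1],
    [0, 0, 90, 0, 0, 0, 1],
  ],
)

```text
clock: 11.75
tool_pos: [0.5234, 0.2245, 0.023]
eef_rot: [0.363, 0.932, -0.0, -0.0]
contact_force: [-0.1, 0.1, 0.3]
opening: 0.677
finger_force: 10.0
```

```bash
python3 -c "
from h import *
s=snap('scene','s3')
to(.525,.225,.008)
cv2.imwrite('pics/c3.png',cv2.resize(s['frame'][60:280,200:440,::-1],None,fx=2,fy=2))"
```

```text
t 11.8 p [0.5237 0.2248 0.0235] yaw 137.4 zax [ 0.  0. -1.] q [-0.23  0.98 -0.45  1.85  0.84  0.51 -0.43] F [ 0.   0.  -0.1] M [-0.02 -0.14 -0.01] op 0.677 g 9.999544860329479
shift mm [-0.8  1.  15.5]
```

View pics/c3.png

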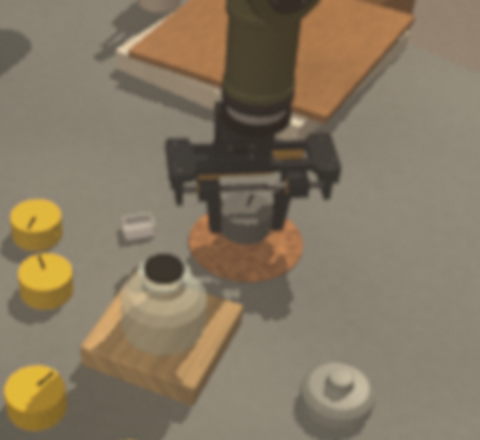

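The cap is level above the mat, with its lower rim at crop (245,240). I'll lower it gently until it touches.

Call:
move_arm(
  motion=[
    [0, 0, 6, 0, 0, 0, 1],
    [0, 0, 11, 0, 0, 0, 1],
    [0, 0, 13, 0, 0, 0, 1],
    [0, 0, 14, 0, 0, 0, 1],
    [0, 0, 14, 0, 0, 0, 1],
  ],
)

```text
clock: 12.42
tool_pos: [0.5235, 0.2247, 0.0091]
eef_rot: [0.363, 0.932, 0.0, 0.0]
contact_force: [-1.0, 0.4, -1.2]
opening: 0.679
finger_force: 10.0
```

Call:
move_arm(
  motion=[
    [0, 0, 1, 0, 0, 0, 1],
    [0, 0, 1, 0, 0, 0, 1],
  ],
)

```text
clock: 12.68
tool_pos: [0.5235, 0.2247, 0.0081]
eef_rot: [0.363, 0.932, -0.0, 0.0]
contact_force: [-0.3, -1.0, -0.7]
opening: 0.681
finger_force: 10.0
```

Call:
move_arm(
  motion=[
    [0, 0, 1, 0, 0, 0, 1],
    [0, 0, 1, 0, 0, 0, 1],
  ],
)

```text
clock: 12.92
tool_pos: [0.5235, 0.2246, 0.007]
eef_rot: [0.363, 0.932, -0.0, -0.0]
contact_force: [0.7, 0.3, -0.6]
opening: 0.679
finger_force: 10.0
```

Call:
move_arm(
  motion=[
    [0, 0, 0.8, 0, 0, 0, 1],
    [0, 0, 0.8, 0, 0, 0, 1],
  ],
)

```text
clock: 13.18
tool_pos: [0.5235, 0.2246, 0.0062]
eef_rot: [0.363, 0.932, -0.0, 0.0]
contact_force: [-0.4, 0.3, -0.7]
opening: 0.678
finger_force: 10.0
```

Call:
move_arm(
  motion=[
    [0, 0, 0.7, 0, 0, 0, 1],
    [0, 0, 0.7, 0, 0, 0, 1],
  ],
)

```text
clock: 13.42
tool_pos: [0.5235, 0.2246, 0.0055]
eef_rot: [0.363, 0.932, -0.0, -0.0]
contact_force: [-0.4, 0.4, -1.1]
opening: 0.679
finger_force: 10.0
```

```bash
python3 -c "
from h import *
to(.525,.225,.008)
s=snap('scene','s4');P=pts(s)[60:200,280:370]
im=s['frame'][60:200,280:370].astype(int)
q=P[(P[...,2]>.02)&(P[...,2]<.05)&(np.hypot(P[...,0]-.5235,P[...,1]-.2246)<.028)]
print(len(q),np.histogram(q[:,2],bins=np.arange(.02,.051,.002)))"
```

```text
t 13.425 p [0.5235 0.2246 0.0055] yaw 137.4 zax [-0. -0. -1.] q [-0.24  1.01 -0.42  1.85  0.86  0.47 -0.45] F [-0.4  0.4 -1.1] M [ 0.01 -0.14  0.  ] op 0.679 g 9.999530907953158
shift mm [-0.9  1.3 -2.5]
293 (array([  0,   0,   0,   0,   2,  37, 152,  97,   5,   0,   0,   0,   0,
         0,   0]), array([0.02 , 0.022, 0.024, 0.026, 0.028, 0.03 , 0.032, 0.034, 0.036,
       0.038, 0.04 , 0.042, 0.044, 0.046, 0.048, 0.05 ]))
```

Call:
move_arm(
  motion=[
    [0, 0, 0.5, 0, 0, 0, 1],
    [0, 0, 0.5, 0, 0, 0, 1],
  ],
)

```text
clock: 13.72
tool_pos: [0.5235, 0.2246, 0.0051]
eef_rot: [0.363, 0.932, -0.0, 0.0]
contact_force: [0.5, 0.7, -1.3]
opening: 0.678
finger_force: 10.0
```

Call:
move_arm(
  motion=[
    [0, 0, 0.4, 0, 0, 0, 1],
    [0, 0, 0.4, 0, 0, 0, 1],
  ],
)

```text
clock: 13.98
tool_pos: [0.5235, 0.2246, 0.0049]
eef_rot: [0.363, 0.932, -0.0, 0.0]
contact_force: [-0.9, -1.1, 2.4]
opening: 0.677
finger_force: 10.0
```

Contact (2.4 N up). I'll release gently and retreat.

Call:
move_arm(
  motion=[
    [0, 0, 0, 0, 0, 0, 0.3],
    [0, 0, 0, 0, 0, 0, 0.1],
    [0, 0, 0, 0, 0, 0, 0],
    [0, 0, 0, 0, 0, 0, 0],
  ],
  newtons=4,
)

```text
clock: 14.48
tool_pos: [0.5235, 0.2246, 0.0046]
eef_rot: [0.363, 0.932, -0.0, 0.0]
contact_force: [0.1, -0.2, 0.7]
opening: 0.996
finger_force: 0.0
```

Call:
move_arm(
  motion=[
    [0, 0, -10, 0, 0, 0, 0],
    [0, 0, -30, 0, 0, 0, 0],
    [0, 0, -70, 0, 0, 0, 0],
    [0, 0, -120, 0, 0, 0, 0],
    [0, 0, -150, 0, 0, 0, 0],
  ],
)

```text
clock: 15.1
tool_pos: [0.524, 0.2252, 0.1577]
eef_rot: [0.363, 0.932, 0.001, 0.001]
contact_force: [0.8, 0.2, -0.2]
opening: 0.998
finger_force: 0.0
```

```bash
python3 -c "
from h import *
s=snap('scene','s5')
to(.525,.225,.008)
cv2.imwrite('pics/c5.png',cv2.resize(s['frame'][60:280,200:440,::-1],None,fx=2,fy=2))
P=pts(s)[60:200,280:370]
q=P[(P[...,2]>.028)&(P[...,2]<.04)&(np.hypot(P[...,0]-.5235,P[...,1]-.2246)<.05)]
print(len(q),cv2.minEnclosingCircle(q[:,:2].astype(np.float32)),np.median(q[:,2]))"
```

```text
t 15.15 p [0.5254 0.2263 0.1607] yaw 137.4 zax [ 0.007  0.004 -1.   ] q [-0.13  0.79 -0.63  1.8   0.65  0.77 -0.27] F [ 0.2 -0.5  2.9] M [ 0.02 -0.15  0.02] op 0.996 g 0.0
shift mm [ -0.2  -2.4 152.7]
370 ((0.5236685276031494, 0.2226601243019104), 0.03228333592414856) 0.032820009546053686
```

View pics/c5.png

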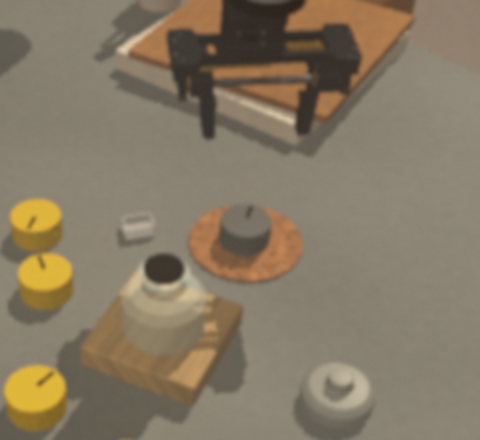

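The cap stands upright in the middle of the mat at crop (245,230), and the gripper is open well above it.

```bash
python3 -c "
from h import *
print(finish_job())"
```

```text
the job is handed in; nothing more can be done
None
```

The cap is off the jar and set down right way up near the centre of the cork mat. The gripper is open and clear of it, and I handed the job in at about 15 s; no verdict came back.

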